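# Hang an S-hook on the bench rail and a parts bin from it

### The arm

A 6-joint arm with a two-finger parallel gripper is mounted at the origin on a cart in front of the work surface, level with it; the furniture and walls round the work are solid. World frame = base frame: x ahead of the robot, y to its left, z up, the work surface at z = 0. Lengths are in m, angles in rad, forces in N, time in s.
With the tool pointing down it reaches from about 0.2 to 0.875 m from the base axis. Payload 3.4 kg.
Tool frame: the origin (TCP) lies between the finger pads; the fingertips stand 25 mm ahead of it and the grasp point (between the pads) lies 6 mm ahead of it (r.nose_length is the z of the fingertips in the tool frame, in m); z points along the fingers, y is the line along which they close (so a half turn about z gives the same grasp; the last joint's range is limited). The gripper opens to 94 mm and grips with 3 to 60 N. Pads are 16 mm wide; open, the fingers measure 119 mm over their backs; the gripper's body (75 mm by 177 mm) begins 78 mm behind the grasp point.
Start: joints at [-1.236, 0.276, 1.505, -0, 1.361, -0.121], TCP at [0.253, -0.516, 0.23] pointing down, gripper open.
Joint ranges: [-2.89, 2.89], [-0.75, 2.08], [0.22, 2.7], [-1.18, 4.32], [0.11, 2.71], [-2.7, 2.7]. Speed limits (rad/s): [2.57, 2.57, 3.14, 3.14, 3.14, 3.14].

### API

Orientations are given as a unit quaternion [w, x, y, z].
In Python, from plant import r, gripper_to, inverse_kinematics, vision, models, telemetry gives the robot as it stands. Calls block until the motion is done:
- r.move_to(position, orientation): joint-space move of the TCP to a pose.
- r.move_l(position, rot=None, vel=0.15, guard=None): straight line of the TCP; rot=None keeps the orientation; vel is the mean speed in m/s. With guard (N) it stops when the force on the tool has changed by that much, and returns True; else False.
- r.movej(angles): joint-space move.
- gripper_to(opening, f_grip=None): finger opening in m; f_grip is the grip in N (None keeps the last); returns when the fingers have stopped.
- r.hold(seconds).
- inverse_kinematics(position, orientation): joint angles nearest the present ones, or None.
- vision.snapshot(name): name is "scene" or "top" or "wrist"; returns the picture (384x512x3 uint8, red, green, blue); there is no depth.
- vision.get_calibration(name): a dict with "fx", "fy", "cx", "cy" (pixels), "D" ([k1, k2, p1, p2, k3] as OpenCV has them; the pictures are not rectified), "position" and "orientation" of the camera in the world. Camera axes: x right, y down, z forward; pixel columns grow to the right and rows downward; lengths in m; the calibration is good to about 2 mm. A picture is of the moment at which its call begins: read the wrist's pose just before it. get_calibration takes no time and is no camera call; for the wrist camera it gives the pose at the moment of the call.
A pose or a line that the arm cannot do raises r.PlanningError and nothing moves.
- r.sign_off(): hands the job in; it is judged then, once.
Trained networks look in the newest picture that a camera, given by its name, has taken for a name from the list of things; names that differ only in an ending like _2 or _b are one class to them, and where a whole thing is asked for, a point or a joint stands for the part that bears it (a point fixed in the world has none). Each returns a list of dicts, best first, with "score" (0 to 1); they miss things now and then, are a little off and sometimes report something else, mostly with a low value. They report only what shows in the picture. A call takes as long as a camera call.
- models.boxes_of(thing, camera): "at" ([x, y, z] in m, in world coordinates, good to about 4 mm: the middle of the surface that is visible of it).
- models.regions_of(thing, camera): "pixels" (384x512 bool, what is visible of it).
- models.mark_of(thing, camera): "at" ([x, y, z] in m, in world coordinates, good to about 4 mm: a listed point, or the origin of a listed thing).
Readings, each from a call of its own:
- telemetry.current_t(): time.
- telemetry.current_joints(): joint angles.
- telemetry.current_dq(): joint speeds.
- telemetry.current_joint_efforts(): joint torques, N m.
- telemetry.current_ee_pos(): TCP position.
- telemetry.current_tool_rot(): TCP orientation.
- telemetry.current_wrist_force(): force on the tool from outside, world axes, zero at the start.
- telemetry.current_torque(): the same for the moment, N m.
- telemetry.current_opening(): finger opening in m.
- telemetry.current_finger_force(): force on a finger pad.
Only numpy, scipy, OpenCV 4.12 (cv2) and the standard library are available. Lean on these libraries where they do the work, as an engineer would, in place of code of your own. Each camera call takes 0.05 s, during which the arm holds its last target. There are 200 camera calls.

### The job

Take the S-hook off its little parking stand and hang it over the raised bench rail, between the rail's two collars, and let go of it. Then hang the small bin by its wire bail from the hook's lower curl, so that it hangs free and still with the sanding block still in it. Do not knock over the glue bottle.

Things in the scene. Friction and masses are not known exactly. Their poses are not given: they have to be found in the camera images.
- rail: Fixed bench rail: base plate 60 x 240 x 8 mm, two posts 210 mm apart, between them a round steel bar 12 mm in diameter. Two collars (22 mm in diameter) sit on the bar, inner faces 40 mm either side of the middle. Origin: centre of the base's underside; the bar runs along its y axis, z is up, -x looks roughly towards the robot.
- rail_mid (a point): The middle of the rail's bar, on the bar's axis, 300 mm above the bench; axes as the rail's.
- stand: Fixed parking stand: base 80 x 100 x 8 mm; a 12 mm square post 194 mm high, 42 mm from the origin towards +y; from it a peg 10 mm thick runs along -y, axis 185 mm above the bench, to a 16 mm end disc at y = -38 mm. Origin: on the bench under the place where the S-hook hangs.
- hook: Steel S-hook of strip 18 mm wide (its y axis) and 6 mm thick, 162 mm tall, 40 mm across (x), 120 g. Origin: inner underside of the upper crown, which rests on the bar; z up. Upper curl: 28 mm wide inside; its +x leg ends free 36 mm below the origin, its -x leg goes down to 60 mm and on as a shank slanting to x = +17 mm, 90 mm below the origin. At the start it hangs on the stand's peg.
- hook_grip (a point): Middle between the straight legs of the upper curl, 25 mm below the hook's origin. Legs' flat outer faces: x = -20 and +20 mm, from 14 to 36 mm below the origin; pinch across these 40 mm, fingers astride the bar. A bar enters and leaves the curl from the +x side, below that leg's free end and above the shank: lift the hook 45 to 50 mm, then shift it towards its -x to get it off.
- hook_tip (a point): Top of the free tip of the lower curl, at x = -17 mm and 114 mm below the hook's origin. A bail goes in from the -x side above this tip, under the slanting shank, then down.
- hook_seat (a point): Inner bottom of the hook's lower curl, 150 mm below the hook's origin; axes as the hook's. The curl opens upwards, 28 mm wide inside.
- bin: Small open grey plastic bin, 110 mm (x) x 90 mm (y) x 50 mm high, walls 3 mm, 100 g, with a fixed (not hinged) wire bail and a stub handle on its front (-x) side. It holds a sanding block. Origin: centre of its underside; z is up.
- bin_bail (a point): Middle of the bail's straight top bar, on its axis: 4 mm towards -x from the bin's origin and 100 mm above the bin's underside. Wire 6 mm thick; the straight bar runs 36 mm either way along the bin's y axis, then bends down to the sides.
- bin_handle (a point): Point at which to grip the stub handle, 90 mm in front (-x) of the bin's origin and 36 mm above its underside. The handle is a flat-sided bar 14 mm thick (y), 22 mm high (25 to 47 mm above the underside), reaching from x = -55 to -114 mm.
- sand_block: Cork sanding block 34 x 62 x 18 mm, 30 g, loose on the bin's floor. Origin: centre of its underside.
- glue_bottle: Standing plastic cement bottle, 30 mm in diameter and 100 mm high with its thin spout. Origin: centre of its underside.

How it is judged:
On the way, in this order (a step that is already met when the one before it is completed fails the run):
1. the S-hook hangs by its upper curl on the rail's bar between the two collars, let go and at rest, with nothing on it yet (x of hook in the frame of rail_mid between -0.01 and 0.01 m and y of hook in the frame of rail_mid between -0.034 and 0.034 m and z of hook in the frame of rail_mid between 0.001 and 0.011 m and angle between hook's own z axis and vertical below 0.3 rad and contact force between hook and rail above 0.2 N and linear speed of hook below 0.05 m/s and contact force between the fingers and hook below 0.05 N and contact force between hook and bin below 0.05 N), for 0.3 s.
2. the bin's bail hangs in the hook's lower curl, the bin clear of the bench (x of hook in the frame of rail_mid between -0.01 and 0.01 m and y of hook in the frame of rail_mid between -0.034 and 0.034 m and z of hook in the frame of rail_mid between 0.001 and 0.011 m and angle between hook's own z axis and vertical below 0.3 rad and contact force between hook and rail above 0.2 N and x of bin_bail in the frame of hook between -0.012 and 0.012 m and y of bin_bail in the frame of hook between -0.033 and 0.033 m and z of bin_bail in the frame of hook between -0.152 and -0.138 m and contact force between bin and hook above 0.5 N and height (world z) of bin above 0.03 m and angle between bin's own z axis and vertical below 0.25 rad), for 0.2 s.
At the end, for the whole second after the job is handed in: Hook upright within 0.3 rad, its upper crown on the bar within 34 mm of the middle; the bail at the bottom of the lower curl, its middle within 33 mm of the hook; bin over 30 mm above the bench, within 0.25 rad of level, at rest (under 0.05 m/s), the sanding block inside it (all of step 2 and x of sand_block in the frame of bin between -0.055 and 0.055 m and y of sand_block in the frame of bin between -0.045 and 0.045 m and z of sand_block in the frame of bin between -0.002 and 0.045 m and linear speed of each of hook, bin below 0.05 m/s and angular speed of bin below 0.5 rad/s); the robot touches nothing.
It fails at once if the glue bottle is knocked over (angle between glue_bottle's own z axis and vertical above 0.6 rad).
It also fails if it takes over 72 s, if anything falls off the work surface, if the arm or the gripper's body presses on something with over 40 N, if the wrist force passes 120 N, or if a joint passes its speed limit or range.

## Working session

There is one attempt and no reset: what is moved stays moved. The work goes in short steps, each a Python script; the robot and the scene stay as the last script left them, time stands still between calls to the robot, and variables do not carry over. Pictures are saved under pics/ and viewed, at most 10 in all, crops included, and the job is handed in when it is done.

```bash
ls; mkdir -p pics; python3 - <<'E'
from plant import r, gripper_to, inverse_kinematics, vision, models, telemetry
import cv2,numpy as np
for c in ["scene","top"]:
    im=vision.snapshot(c); cv2.imwrite(f"pics/{c}0.png",im[:,:,::-1])
    k=vision.get_calibration(c); print(c,np.round(k["position"],3),np.round(k["orientation"],3),k["fx"])
    for t in ["rail","rail_mid","stand","hook","hook_grip","hook_tip","hook_seat","bin","bin_bail","bin_handle","sand_block","glue_bottle"]:
        m=models.mark_of(t,c); print(t,[(np.round(d["at"],3).tolist(),round(d["score"],2)) for d in m[:2]])
print(telemetry.current_t(), telemetry.current_tool_rot(), vision.get_calibration("wrist"))
a=cv2.imread("pics/scene0.png");b=cv2.imread("pics/top0.png")
cv2.imwrite("pics/both0.png",cv2.resize(np.vstack([a,b]),(450,600)) if 0 else cv2.resize(np.hstack([a,b]),(800,300)))
E
```

```text
pics
scene [-0.134  0.6    0.628] [ 0.193 -0.318  0.78  -0.504] 368.99549200725113
rail [([0.594, 0.285, 0.001], 0.72)]
rail_mid [([0.594, 0.288, 0.297], 0.96)]
stand [([0.525, -0.037, -0.001], 0.88)]
hook []
hook_grip [([0.519, -0.04, 0.164], 0.85)]
hook_tip [([0.504, -0.033, 0.076], 0.62)]
hook_seat [([0.521, -0.037, 0.043], 0.64)]
bin [([0.558, -0.181, 0.001], 0.65)]
bin_bail []
bin_handle []
sand_block []
glue_bottle [([0.557, -0.18, 0.003], 0.58), ([0.52, -0.04, 0.164], 0.3)]
top [ 0.316 -0.043  1.247] [-0.051  0.711 -0.699  0.053] 395.9028066217083
rail [([0.591, 0.292, 0.002], 0.61)]
rail_mid [([0.591, 0.289, 0.3], 0.69), ([0.593, 0.291, 0.002], 0.35)]
stand [([0.521, -0.033, -0.003], 0.68), ([0.447, -0.391, 0.004], 0.29)]
hook [([0.524, -0.035, 0.191], 0.58)]
hook_grip [([0.527, -0.039, 0.169], 0.48)]
hook_tip [([0.594, 0.29, 0.0], 0.61), ([0.508, -0.034, 0.079], 0.54)]
hook_seat [([0.526, -0.041, 0.038], 0.53), ([0.434, -0.385, 0.101], 0.52)]
bin [([0.436, -0.392, -0.003], 0.97)]
bin_bail [([0.429, -0.386, 0.1], 0.61)]
bin_handle [([0.443, -0.391, 0.002], 0.7), ([0.352, -0.356, 0.035], 0.62)]
sand_block [([0.443, -0.39, 0.002], 0.52)]
glue_bottle [([0.55, -0.174, 0.003], 0.45)]
1.3 [ 2.82800941e-05  9.74142587e-01  2.25934104e-01 -2.10578469e-06] {'fx': 273.14108895926535, 'fy': 273.14108895926535, 'cx': 257.47463996379156, 'cy': 193.523914569233, 'D': array([-0.00610017,  0.        ,  0.        ,  0.        ,  0.        ]), 'position': array([ 0.31943526, -0.48371633,  0.38426378]), 'orientation': array([ 0.10954467,  0.84121695, -0.52504124, -0.06845214])}
```

View pics/scene0.png

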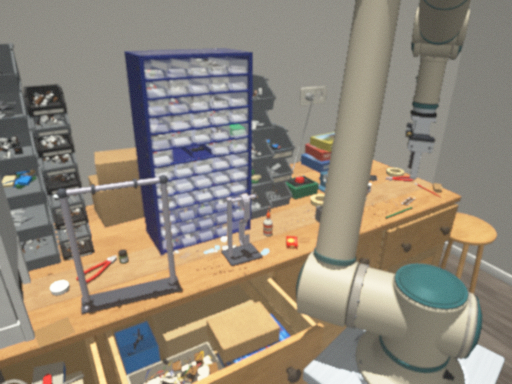

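View pics/top0.png

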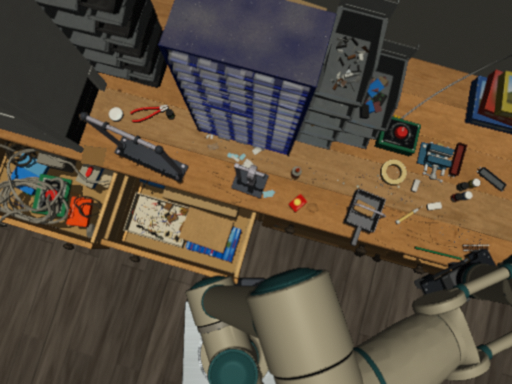

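Scene picture: the rail is at left (bar about (60–170, 185)), the stand with the hook at (240, 220) and the glue bottle at (268, 225). Top picture: rail (85–188, 115–178), stand (250, 178), bottle (296, 173), and the bin at (366, 210) with its handle toward (356, 240). I'll fit the yaws with box models against the masks.

```bash
cat > h.py <<'E'
from plant import r, gripper_to, inverse_kinematics, vision, models, telemetry
import cv2,numpy as np
from scipy.spatial.transform import Rotation as R
from scipy.optimize import minimize
def box(x0,x1,y0,y1,z0,z1): return np.array([[x,y,z] for x in(x0,x1) for y in(y0,y1) for z in(z0,z1)])/1000
PARTS={"rail":[box(-30,30,-120,120,0,8),box(-6,6,-105,105,294,306),box(-6,6,-111,-99,0,306),box(-6,6,99,111,0,306),box(-11,11,40,52,289,311),box(-11,11,-52,-40,289,311)],
"stand":[box(-40,40,-50,50,0,8),box(-6,6,36,48,0,194),box(-5,5,-38,42,180,190),box(-8,8,-40,-36,177,193)],
"bin":[box(-55,55,-45,45,0,50),box(-114,-55,-7,7,25,47)]}
def q2r(q): return R.from_quat(np.roll(q,-1))
def r2q(o): return np.roll(o.as_quat(),1)
def proj(P,k):
    o=q2r(k["orientation"]).inv(); rv=o.as_rotvec(); t=-o.apply(k["position"])
    K=np.array([[k["fx"],0,k["cx"]],[0,k["fy"],k["cy"]],[0,0,1]])
    return cv2.projectPoints(np.asarray(P,float).reshape(-1,3),rv,t,K,np.asarray(k["D"],float))[0][:,0]
def render(name,p,k):
    m=np.zeros((384*2,512*2),np.uint8); o=R.from_euler("z",p[2])
    for b in PARTS[name]:
        u=proj(o.apply(b)+[p[0],p[1],0],k)*2
        cv2.fillConvexPoly(m,cv2.convexHull((u*16).astype(np.int32)),1,shift=4)
    return m.astype(bool)
def mask(name,cam):
    s=models.regions_of(name,cam)
    return cv2.resize(s[0]["pixels"].astype(np.uint8),(1024,768),interpolation=0).astype(bool) if s else None
def fit(name,obs,p0):
    def c(p):
        v=0
        for m,k in obs:
            q=render(name,p,k); v-=(q&m).sum()/max((q|m).sum(),1)
        return v
    best=min((minimize(c,[p0[0],p0[1],y],method="Nelder-Mead",options=dict(initial_simplex=[[p0[0],p0[1],y],[p0[0]+.01,p0[1],y],[p0[0],p0[1]+.01,y],[p0[0],p0[1],y+.15]],xatol=2e-4,fatol=1e-4)) for y in p0[2]),key=lambda s:s.fun)
    return best.x,best.fun/len(obs)
# tool pose: pointing down tilted; a = yaw of closing axis
def down(yaw): return r2q(R.from_euler("z",yaw)*R.from_quat([1,0,0,0]))
def save(im,n,crop=None,s=1):
    if crop: im=im[crop[0]:crop[1],crop[2]:crop[3]]
    cv2.imwrite("pics/"+n,cv2.resize(im[:,:,::-1],None,fx=s,fy=s,interpolation=2))
E
python3 - <<'E'
from h import *
P0={"rail":(.593,.289),"stand":(.523,-.036),"bin":(.438,-.392)}
ks={}
for c in ["top","scene","wrist"]:
    ks[c]=vision.get_calibration(c); im=vision.snapshot(c); 
    if c=="wrist": save(im,"wrist0.png")
M={}
for n in P0:
    ys=[-.6,-.3,0,.3,.6]
    allo=[]
    for c in (["top","scene"] if n!="bin" else ["top","wrist"]):
        m=mask(n,c)
        if m is None or m.sum()<50: print(n,c,"none");continue
        x,f=fit(n,[(m,ks[c])],(*P0[n],ys)); print(n,c,m.sum(),x.round(4),round(f,3)); allo.append((m,ks[c]))
    if len(allo)>1: print(n,"both",fit(n,allo,(*P0[n],ys)))
for t in ["bin","bin_bail","bin_handle","sand_block"]:
    print(t,[(np.round(d["at"],3).tolist(),round(d["score"],2)) for d in models.mark_of(t,"wrist")[:2]])
E
```

```text
rail top 8016 [ 0.5901  0.2844 -0.4143] -0.927
rail scene 14972 [ 0.5887  0.2863 -0.4017] -0.859
rail both (array([ 0.59014829,  0.28590584, -0.41475449]), np.float64(-0.8860305782654045))
stand top 2940 [ 0.5224 -0.0365 -0.3441] -0.809
stand scene 3324 [ 0.518  -0.0318 -0.2389] -0.741
stand both (array([ 0.52092961, -0.0362477 , -0.34218744]), np.float64(-0.7575781968178847))
bin top 5004 [ 0.4327 -0.3906 -0.3679] -0.848
bin wrist 16248 [ 0.4353 -0.3897 -0.3785] -0.865
bin both (array([ 0.434327  , -0.39020358, -0.37720827]), np.float64(-0.8487667374836092))
bin []
bin_bail []
bin_handle []
sand_block []
```

View pics/wrist0.png

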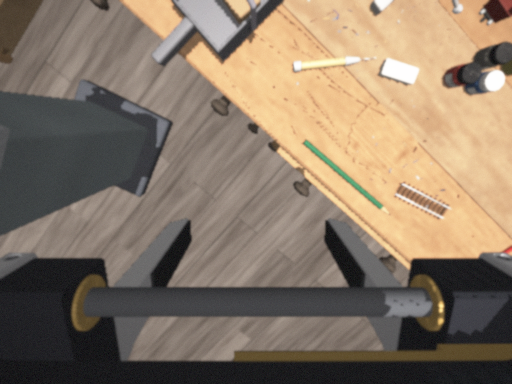

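```bash
python3 - <<'E'
from h import *
S=np.array([.521,-.036]); yaw=-.345
for s in (1,-1):
    print(s,[np.round(inverse_kinematics([*p],down(y+s*np.pi/2)),2) if inverse_kinematics([*p],down(y+s*np.pi/2)) is not None else None for p,y in (((*S,.30),yaw),((*S,.176),yaw),((.59,.286,.36),-.41))])
s=1 if inverse_kinematics([*S,.3],down(yaw+np.pi/2)) is not None else -1
s=-1
r.move_to([*S,.30],down(yaw+s*np.pi/2))
k=vision.get_calibration("wrist"); im=vision.snapshot("wrist"); save(im,"w1.png")
for t in ["hook_grip","hook","hook_tip","stand"]:
    print(t,[(np.round(d["at"],4).tolist(),round(d["score"],2)) for d in models.mark_of(t,"wrist")[:2]])
m=mask("stand","wrist")
if m is not None: print(fit("stand",[(m,k)],(*S,[-.5,-.3])))
print(telemetry.current_t())
E
```

```text
1 [array([-0.2 ,  0.16,  1.48, -0.  ,  1.49,  0.14]), array([-0.2 ,  0.23,  1.7 , -0.  ,  1.2 ,  0.14]), array([ 0.35,  0.37,  1.06, -0.  ,  1.72,  0.76])]
-1 [None, None, array([ 0.35,  0.37,  1.06, -0.  ,  1.72, -2.39])]Traceback (most recent call last):
  File "<stdin>", line 7, in <module>
plant.PlanningError: the arm cannot take that pose within its joint ranges
```

```bash
python3 - <<'E'
from h import *
S=np.array([.521,-.036]); yaw=-.345
r.move_to([*S,.30],down(yaw+np.pi/2))
k=vision.get_calibration("wrist"); im=vision.snapshot("wrist"); save(im,"w1.png")
for t in ["hook_grip","hook","hook_tip","stand"]:
    print(t,[(np.round(d["at"],4).tolist(),round(d["score"],2)) for d in models.mark_of(t,"wrist")[:2]])
m=mask("stand","wrist")
if m is not None: print(fit("stand",[(m,k)],(*S,[-.5,-.3])))
print(telemetry.current_t())
E
```

```text
hook_grip [([0.5227, -0.0415, 0.1856], 0.68), ([0.5224, -0.0417, 0.1638], 0.55)]
hook [([0.5243, -0.0379, 0.1896], 0.58)]
hook_tip [([0.5066, -0.034, 0.0749], 0.85)]
stand [([0.5249, -0.0399, -0.0005], 0.73)]
(array([ 0.52496256, -0.03310373, -0.32528069]), np.float64(-0.6943031171623074))
4.25
```

View pics/w1.png

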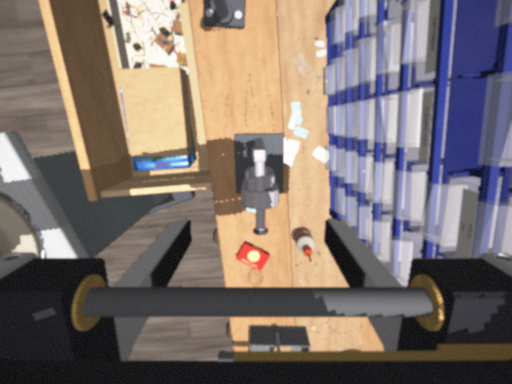

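The hook (243–277, 150–210) hangs square on the peg, which runs from the post at (260,155) to the disc at (261,231); the bottle at (305,240) is clear of the fingers. I'll grip it, take it off and bring it to the rail.

```bash
python3 - <<'E'
from h import *
S=np.array([.523,-.038]); yaw=-.34; q=down(yaw+np.pi/2); hx=np.array([np.cos(yaw),np.sin(yaw)])
r.move_l([*S,.25],q,vel=.15)
print(r.move_l([*S,.176],vel=.06,guard=6), telemetry.current_ee_pos())
gripper_to(.03,f_grip=30); print("open",telemetry.current_opening(),telemetry.current_finger_force())
r.move_l([*S,.176+.047],vel=.06)
print("F",telemetry.current_wrist_force())
print(r.move_l([*(S-.085*hx),.223],vel=.08,guard=6), telemetry.current_opening())
P=S-.085*hx
r.move_l([*P,.345],vel=.2)
yr=-.41; rx=np.array([np.cos(yr),np.sin(yr)]); C=np.array([.5915,.2875])
r.move_to([*(C-.09*rx),.339],down(yr+np.pi/2))
k=vision.get_calibration("wrist"); im=vision.snapshot("wrist"); save(im,"w2.png")
print("open",telemetry.current_opening(),telemetry.current_wrist_force())
for t in ["rail_mid","hook","hook_grip","hook_tip"]:
    print(t,[(np.round(d["at"],4).tolist(),round(d["score"],2)) for d in models.mark_of(t,"wrist")[:2]])
m=mask("rail","wrist")
if m is not None: print(m.sum(),fit("rail",[(m,k)],(*C,[-.5,-.3])))
vision.snapshot("scene")
for t in ["rail_mid","hook","hook_grip","hook_tip"]:
    print(t,[(np.round(d["at"],4).tolist(),round(d["score"],2)) for d in models.mark_of(t,"scene")[:2]])
print(telemetry.current_t(), telemetry.current_ee_pos())
E
```

```text
False [ 0.52332022 -0.03806373  0.17640446]
open 0.03998861010646157 29.98815228464082
F [ 0.35083045  0.24311293 -0.92841772]
False 0.03971251572780115
open 0.03995546711650701 [ 0.2345223   0.18095659 -0.47936093]
rail_mid [([0.5912, 0.2851, 0.3005], 0.93)]
hook [([0.5099, 0.3172, 0.3499], 0.78)]
hook_grip [([0.507, 0.3207, 0.3279], 0.79)]
hook_tip [([0.4946, 0.3259, 0.2402], 0.59), ([0.5092, 0.3188, 0.3272], 0.51)]
40428 (array([ 0.59198448,  0.28613157, -0.40815743]), np.float64(-0.6511028926165632))
rail_mid [([0.5909, 0.2858, 0.2952], 0.9)]
hook [([0.5884, 0.2852, 0.2983], 0.53), ([0.3545, -0.354, 0.0369], 0.4)]
hook_grip [([0.5047, 0.3215, 0.3272], 0.8)]
hook_tip [([0.4903, 0.3271, 0.2407], 0.68), ([0.5053, 0.3175, 0.3277], 0.63)]
11.725 [0.50899608 0.32320294 0.33906559]
```

View pics/w2.png

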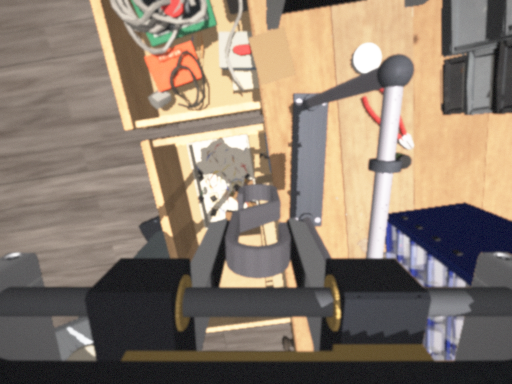

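The hook sits upright in the grip (crown at (257,215)). The bar runs (395,90)–(378,255) on its +x side, with a collar at (388,162). I'll hang the hook on the bar.

```bash
python3 - <<'E'
from h import *
yr=-.41; rx=np.array([np.cos(yr),np.sin(yr)]); C=np.array([.5915,.2865])
print(r.move_l([*(C-.09*rx),.339],vel=.1))
print(r.move_l([*C,.339],vel=.07,guard=5), telemetry.current_wrist_force())
print(r.move_l([*C,.2925],vel=.04,guard=4), telemetry.current_ee_pos(), telemetry.current_wrist_force())
gripper_to(.07); r.hold(.2)
print(r.move_l([*C,.40],vel=.12,guard=5))
r.hold(.4)
im=vision.snapshot("scene"); save(im,"s3.png",(150,330,20,220),3)
for t in ["hook","hook_grip","hook_tip","hook_seat"]:
    print(t,[(np.round(d["at"],4).tolist(),round(d["score"],2)) for d in models.mark_of(t,"scene")[:2]])
k=vision.get_calibration("wrist"); im=vision.snapshot("wrist")
for t in ["hook","hook_grip","hook_tip","hook_seat"]:
    print(t,[(np.round(d["at"],4).tolist(),round(d["score"],2)) for d in models.mark_of(t,"wrist")[:2]])
print(telemetry.current_t())
E
```

```text
False
False [-0.09457431 -0.48233594 -0.89417555]
False [0.59166627 0.28656803 0.29284375] [ 0.83160773  0.63173891 -0.77160996]
False
hook [([0.4418, -0.3904, 0.0014], 0.48)]
hook_grip [([0.5932, 0.2864, 0.2811], 0.83)]
hook_tip [([0.5753, 0.2905, 0.1878], 0.83)]
hook_seat [([0.5941, 0.2824, 0.1582], 0.95)]
hook [([0.5935, 0.2859, 0.3045], 0.66)]
hook_grip [([0.5911, 0.2851, 0.2833], 0.91)]
hook_tip [([0.5812, 0.2916, 0.19], 0.63), ([0.5924, 0.2835, 0.3021], 0.42)]
hook_seat [([0.5961, 0.2825, 0.1542], 0.94), ([0.5233, -0.0385, 0.0005], 0.66)]
17.525
```

View pics/s3.png

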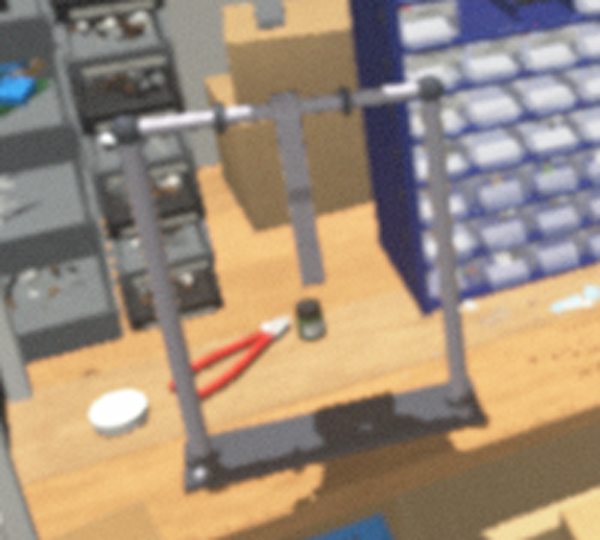

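The hook hangs on the bar at crop (285,105), between the collars at (220,118) and (345,100), with its shank straight down. Next is the bin, gripped with a tilted tool.

```bash
cat >> h.py <<'E'
def tilt(yaw,t,s=1):
    X=np.array([np.cos(yaw),np.sin(yaw),0]);Z=np.array([0,0,1.]);Y=np.cross(Z,X)
    z=-np.cos(t)*Z+np.sin(t)*X; y=-s*Y; x=np.cross(y,z)   # s=1: camera on +X/up side
    return r2q(R.from_matrix(np.c_[x,y,z])), z
def tcp_for_bin(b,yaw,t,dz=0.):   # b = bin origin xyz; TCP pose with grasp point on handle
    q,z=tilt(yaw,t); X=np.array([np.cos(yaw),np.sin(yaw),0])
    return np.array(b)-.09*X+[0,0,.036+dz]-.006*z, q, z
E
python3 - <<'E'
from h import *
B=[.434,-.390,0]; 
yr=-.41; rx=np.array([np.cos(yr),np.sin(yr),0]); C=np.array([.5915,.2865,0])
for t in (.5,.7,.9):
    out=[]
    for b,y in ((B,-.377),([.434,-.39,.15],-.377),([.45,-.1,.15],-.39),(C-.15*rx+[0,0,.11],yr),(C+.004*rx+[0,0,.06],yr)):
        p,q,z=tcp_for_bin(b,y,t); j=inverse_kinematics(p,q); out.append(None if j is None else j.round(2).tolist())
    print(t,out)
t=.7
p,q,z=tcp_for_bin(B,-.377,t)
r.move_l([.45,.2,.40],vel=.25)
r.move_l([.36,-.12,.36],vel=.3)
r.move_to(p-.12*z+[0,0,.0],q)
gripper_to(.05)
k=vision.get_calibration("wrist"); im=vision.snapshot("wrist"); save(im,"w4.png")
for tt in ["bin","bin_bail","bin_handle","sand_block"]:
    print(tt,[(np.round(d["at"],4).tolist(),round(d["score"],2)) for d in models.mark_of(tt,"wrist")[:2]])
m=mask("bin","wrist")
if m is not None: print(m.sum(),fit("bin",[(m,k)],(B[0],B[1],[-.5,-.3])))
print(telemetry.current_t())
E
```

```text
0.5 [[-1.21, 0.25, 2.31, 1.03, 0.43, -0.18], [-1.21, -0.0, 2.07, 0.52, 0.79, 0.42], [-0.34, -0.27, 2.27, -0.04, 0.64, 1.65], None, None]
0.7 [[-1.36, 0.32, 2.46, 1.68, 0.57, -0.99], [-1.36, -0.03, 2.22, 0.92, 0.74, -0.05], [-0.32, -0.33, 2.42, -0.13, 0.35, 1.75], None, None]
0.9 [[-1.53, 0.5, 2.61, 1.97, 0.89, -1.54], [-1.53, 0.02, 2.38, 1.31, 0.83, -0.57], None, [1.23, 0.4, 1.95, -1.02, 1.16, -2.46], None]
bin [([0.436, -0.3875, -0.0024], 0.81)]
bin_bail [([0.4305, -0.3886, 0.0993], 0.86), ([0.4335, -0.3928, -0.0001], 0.35)]
bin_handle [([0.3551, -0.3551, 0.0369], 0.96)]
sand_block [([0.4442, -0.3917, 0.0019], 0.95)]
21.675
```

View pics/w4.png

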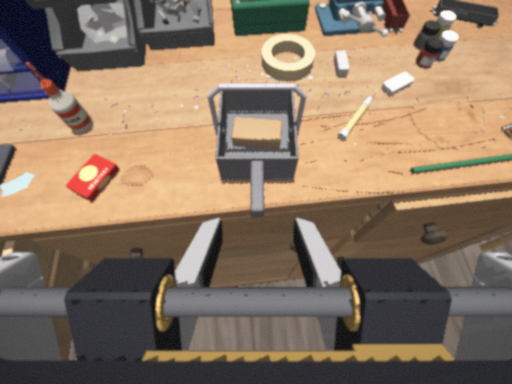

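The bin is at (258,130) with the cork block at (256,130), the bail ends at (212,100) and (302,100), and the handle at (257,190). The fits agree, but I need a tilt and yaw that can also be reached at the rail.

```bash
sed -i 's/def tcp_for_bin(b,yaw,t,dz=0.):/def tcp_for_bin(b,yaw,t,dz=0.,s=1):/; s/q,z=tilt(yaw,t); X/q,z=tilt(yaw,t,s); X/' h.py; python3 - <<'E'
from h import *
yr=-.41; rx=np.array([np.cos(yr),np.sin(yr),0]); C=np.array([.5915,.2865,0])
def ik(b,y,t,s):
    p,q,z=tcp_for_bin(b,y,t,0,s); j=inverse_kinematics(p,q); return j
for s in (1,-1):
  for t in (0,.15,.3,.5,.7):
    g=ik([.434,-.39,0],-.377,t,s); g2=ik([.434,-.39,.15],-.377,t,s)
    row=[]
    for y in (-.6,-.41,-.2,0,.2):
        X=np.array([np.cos(y),np.sin(y),0])
        ok="".join("1" if ik(bb,y,t,s) is not None else "0" for bb in ([.45,-.1,.15],C-.1*rx+.004*X+[0,0,.11],C+.004*X+[0,0,.11],C+.004*X+[0,0,.05]))
        row.append(ok)
    print(s,t,g is not None,g2 is not None,row)
for t in (0,.15,.3): print([ (v.round(2).tolist() if v is not None else None) for v in (ik([.434,-.39,0],-.377,t,1),ik(C+[0,0,.06],-.41,t,1),ik(C+[0,0,.06],-.2,t,1))])
E
```

```text
1 0 True True ['1011', '1111', '1111', '1111', '1111']
1 0.15 True True ['1000', '1011', '1111', '1111', '1111']
1 0.3 True True ['1000', '1000', '1111', '1111', '1111']
1 0.5 True True ['1000', '1000', '1000', '1011', '1111']
1 0.7 True True ['0101', '1000', '1000', '1000', '1010']
-1 0 True True ['1111', '1111', '1111', '1111', '1111']
-1 0.15 True True ['1111', '1111', '1111', '1111', '1111']
-1 0.3 True True ['1111', '1111', '1111', '1111', '1111']
-1 0.5 False False ['1111', '1111', '1111', '1111', '0111']
-1 0.7 True False ['1111', '1111', '1110', '0110', '0110']
[[-0.93, 0.35, 1.93, -0.0, 0.86, 1.01], [0.45, 0.41, 1.64, -0.0, 1.09, 2.43], [0.43, 0.39, 1.67, -0.0, 1.08, 2.2]]
[[-1.0, 0.3, 2.04, 0.14, 0.69, 0.85], [0.52, 0.38, 1.71, -0.15, 0.97, 2.58], [0.49, 0.34, 1.76, -0.12, 0.92, 2.32]]
[[-1.08, 0.26, 2.16, 0.39, 0.53, 0.55], None, [0.55, 0.31, 1.85, -0.29, 0.78, 2.51]]
```

```bash
python3 - <<'E'
from h import *
B=np.array([.435,-.3895,0]); y=-.377; t=.3
p,q,z=tcp_for_bin(B,y,t,s=-1)
r.move_to(p-.12*z,q)
print(r.move_l(p,vel=.08,guard=5), telemetry.current_ee_pos()-p)
gripper_to(.005,f_grip=50); print("open",telemetry.current_opening(),telemetry.current_finger_force())
w0=telemetry.current_wrist_force()
r.move_l(p+[0,0,.03],vel=.05); print("F",telemetry.current_wrist_force()-w0, telemetry.current_opening())
r.move_l(p+[0,0,.16],vel=.12)
yr=-.41; rx=np.array([np.cos(yr),np.sin(yr),0]); C=np.array([.5915,.2865,0])
p1,q1,_=tcp_for_bin([.42,-.1,.16],-.39,t,s=-1)
p2,q2,_=tcp_for_bin(C-.15*rx+[0,0,.12],yr,t,s=-1)
try:
    r.move_l(p1,q1,vel=.2); r.move_l(p2,q2,vel=.2)
except r.PlanningError as e: print(e)
r.hold(.3)
print(telemetry.current_ee_pos()-p2, telemetry.current_opening())
vision.snapshot("scene"); im=vision.snapshot("scene"); save(im,"s5.png",(150,330,20,260),3)
for c in ("scene","wrist","top"):
  if c!="scene": vision.snapshot(c)
  for tt in ["bin_bail","bin","bin_handle","hook_tip","hook_seat","hook"]:
    print(c,tt,[(np.round(d["at"],4).tolist(),round(d["score"],2)) for d in models.mark_of(tt,c)[:1]])
bb=C-.15*rx+[0,0,.12]; print("expected bail",bb-.004*rx+[0,0,.1],"bin",bb)
print(telemetry.current_t())
E
```

```text
False [ 7.54158967e-05 -2.39968242e-04  4.36418955e-04]
open 0.013670204700002145 49.997981786727905
F [-0.3345943  -0.4305547  -1.69877595] 0.013734509093385317
[-3.76489762e-06 -1.71879962e-04  1.05048847e-04] 0.013718501720507797
scene bin_bail []
scene bin [([0.4529, 0.3467, 0.1198], 0.81)]
scene bin_handle [([0.3745, 0.3831, 0.1559], 0.71)]
scene hook_tip []
scene hook_seat []
scene hook []
wrist bin_bail []
wrist bin [([0.4515, 0.346, 0.1172], 0.84)]
wrist bin_handle [([0.3712, 0.3806, 0.1549], 0.84)]
wrist hook_tip []
wrist hook_seat [([0.371, 0.3841, 0.1542], 0.42)]
wrist hook []
top bin_bail [([0.4531, 0.3504, 0.2186], 0.8)]
top bin [([0.4526, 0.3464, 0.1212], 0.75)]
top bin_handle [([0.3729, 0.3801, 0.1589], 0.67)]
top hook_tip [([0.5786, 0.2916, 0.1967], 0.83)]
top hook_seat [([0.5969, 0.282, 0.1556], 0.53)]
top hook [([0.5916, 0.2875, 0.3041], 0.78)]
expected bail [0.45026339 0.34788584 0.22      ] bin [0.45393188 0.3462914  0.12      ]
33.1333
```

View pics/s5.png

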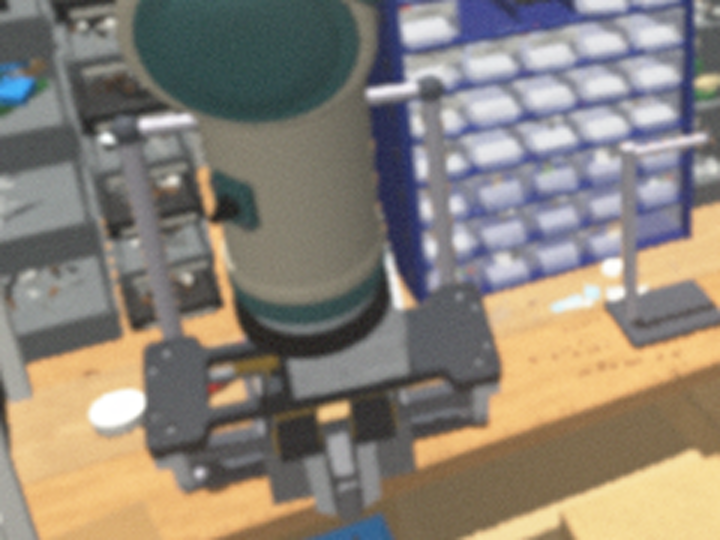

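The bin is held level at the expected pose in front of the rail; the arm hides the hook in this view, and the top camera confirms hook and bail. Now insert the bail and lower it.

```bash
python3 - <<'E'
from h import *
yr=-.41; rx=np.array([np.cos(yr),np.sin(yr),0]); C=np.array([.5918,.2865,0]); t=.3
P=lambda x,z: tcp_for_bin(C+(x+.004)*rx+[0,0,z],yr,t,s=-1)[0]
r.move_l(P(-.15,.107),vel=.1)
g=r.move_l(P(0,.107),vel=.08,guard=2.5); print("in",g,telemetry.current_wrist_force())
if not g:
    r.hold(.3); w0=telemetry.current_wrist_force()
    vision.snapshot("top")
    for tt in ["bin_bail","bin","hook_tip","hook_seat","hook"]:
        print(tt,[(np.round(d["at"],4).tolist(),round(d["score"],2)) for d in models.mark_of(tt,"top")[:1]])
    g=r.move_l(P(0,.068),vel=.05,guard=2.5); print("down",g,telemetry.current_wrist_force()-w0)
    if not g:
        g=r.move_l(P(0,.0585),vel=.02,guard=1.5); r.hold(.2); print("seat",g,telemetry.current_wrist_force()-w0,telemetry.current_ee_pos()-P(0,.0585))
im=vision.snapshot("top"); save(im,"t6.png",(90,200,70,220),4)
vision.snapshot("scene"); print(telemetry.current_t())
for tt in ["bin_bail","bin","hook_tip","hook_seat","hook","hook_grip"]:
    print(tt,[(np.round(d["at"],4).tolist(),round(d["score"],2)) for d in models.mark_of(tt,"top")[:1]+models.mark_of(tt,"scene")[:1]])
print("C",C)
E
```

```text
in False [-0.77057958 -0.10527024 -0.67964185]
bin_bail [([0.5914, 0.2877, 0.2061], 0.58)]
bin [([0.5959, 0.2812, 0.1089], 0.66)]
hook_tip [([0.5628, 0.2956, 0.1979], 0.79)]
hook_seat [([0.581, 0.2894, 0.1558], 0.85)]
hook [([0.5953, 0.2895, 0.3066], 0.72)]
down False [ 0.2434241  -0.88066921  0.42422484]
seat True [ 0.31938749 -0.02708009  5.86240118] [-8.22768856e-06 -1.27429533e-04  1.03835366e-03]
37.7167
bin_bail [([0.5919, 0.2887, 0.1615], 0.76), ([0.5936, 0.2858, -0.0014], 0.3)]
bin [([0.5963, 0.2834, 0.0588], 0.66), ([0.5932, 0.284, 0.0575], 0.79)]
hook_tip [([0.5773, 0.2893, 0.1964], 0.64)]
hook_seat [([0.5972, 0.2844, 0.1521], 0.51)]
hook [([0.5932, 0.2883, 0.3037], 0.76)]
hook_grip [([0.5976, 0.2829, 0.2822], 0.52), ([0.5551, -0.1798, 0.0037], 0.38)]
C [0.5918 0.2865 0.    ]
```

View pics/t6.png

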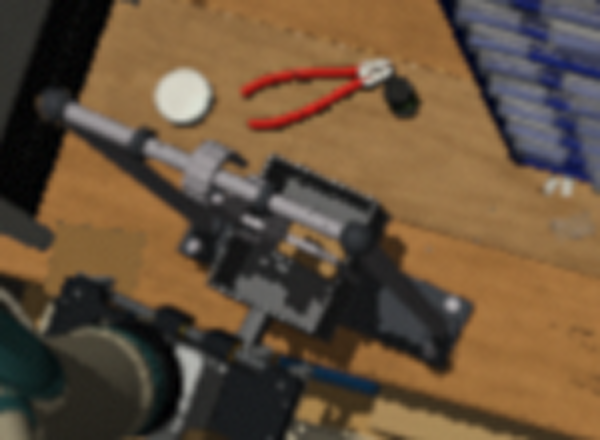

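The bail lies under the bar in the curl, and the tool feels the weight taken with 5.9 N of over-press. I'll ease up a little, release and back off.

```bash
python3 - <<'E'
from h import *
p=telemetry.current_ee_pos(); q,z=tilt(-.41,.3,-1)
r.move_l(p+[0,0,.0006],vel=.01); r.hold(.3); print(telemetry.current_wrist_force())
gripper_to(.045,f_grip=10); r.hold(.5)
print("back",r.move_l(p-.16*z,vel=.08,guard=4))
p=telemetry.current_ee_pos(); print(r.move_l(p+[-.12,0,.02],vel=.15))
r.hold(1.5)
for i in range(2):
  for c in ("scene","top"):
    im=vision.snapshot(c)
    if c=="scene" and i: save(im,"s7.png",(150,330,20,260),3)
    for tt in ["bin_bail","bin","sand_block","hook_seat","hook","hook_grip"]:
      print(c,tt,[(np.round(d["at"],4).tolist(),round(d["score"],2)) for d in models.mark_of(tt,c)[:1]])
  r.hold(.7)
print(telemetry.current_t())
E
```

```text
[-0.40355736  0.8957099   2.94619593]
back False
False
scene bin_bail [([0.5897, 0.289, 0.1616], 0.7)]
scene bin [([0.5853, 0.2887, 0.0627], 0.58)]
scene sand_block [([0.5092, 0.3245, 0.0955], 0.6)]
scene hook_seat [([0.5938, 0.2849, 0.1602], 0.81)]
scene hook [([0.5907, 0.2822, 0.3039], 0.51)]
scene hook_grip [([0.5912, 0.2847, 0.2842], 0.82)]
top bin_bail []
top bin [([0.5881, 0.2857, 0.059], 0.6)]
top sand_block [([0.5977, 0.286, 0.0628], 0.73)]
top hook_seat [([0.5961, 0.2867, 0.1511], 0.65)]
top hook [([0.595, 0.2879, 0.3072], 0.61)]
top hook_grip [([0.5985, 0.2845, 0.2815], 0.58)]
scene bin_bail [([0.5899, 0.2889, 0.1592], 0.66)]
scene bin [([0.585, 0.2886, 0.0645], 0.91)]
scene sand_block [([0.5927, 0.2835, 0.0656], 0.64)]
scene hook_seat [([0.5914, 0.2854, 0.1613], 0.49)]
scene hook [([0.5871, 0.2793, 0.3022], 0.73)]
scene hook_grip [([0.5878, 0.2816, 0.2803], 0.57)]
top bin_bail [([0.5919, 0.289, 0.1603], 0.55)]
top bin [([0.5887, 0.2846, 0.0575], 0.86)]
top sand_block [([0.5976, 0.2869, 0.0656], 0.45)]
top hook_seat [([0.5934, 0.2818, 0.1543], 0.77)]
top hook [([0.5919, 0.2901, 0.3057], 0.68)]
top hook_grip []
47.475
```

View pics/s7.png

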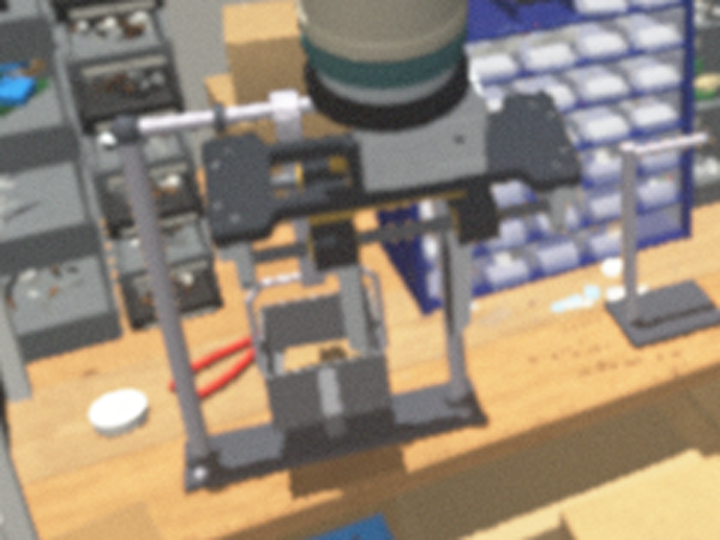

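The bin hangs level and clear of the bench at crop (330,370), with the block inside at (320,355) and the bail in the curl at (310,275). The gripper touches nothing, and the readings 0.7 s apart agree.

```bash
python3 -c "
from h import *
r.hold(1.0); print(r.sign_off(), telemetry.current_t())"
```

```text
the job is handed in; nothing more can be done
the job is handed in; nothing more can be done
```

The S-hook hangs on the rail between the collars and the bin hangs level from its lower curl with the sanding block in it; I handed the job in about 49 s into the 72 s limit, but no verdict came back.

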